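# Find the concealed catch of an ingredient chest

### The arm

A 7-joint arm with a two-finger parallel gripper is mounted at the origin on the work surface. World frame = base frame: x ahead of the robot, y to its left, z up, the work surface at z = 0. Lengths are in m, angles in rad, forces in N, time in s.
With the tool pointing down it reaches from about 0.425 to 1.025 m from the base axis. Payload 9.4 kg.
Tool frame: the origin (TCP) lies between the finger pads; the fingertips stand arm.tip_extent ahead of it and the grasp point (between the pads) lies 5 mm behind it (arm.tip_extent is the distance from the TCP to the fingertips, in m); y points along the fingers, z is the direction in which the jaws open and shut, and the axes are right-handed (so a half turn about y gives the same grasp; the last joint's range is limited). The gripper opens to 93 mm and grips with 3 to 60 N. Pads are 15 mm wide; open, the fingers measure 128 mm over their backs; the gripper's body (75 mm by 188 mm) begins 65 mm behind the grasp point.
Start: joints at [-1.281, 0.599, -0.003, 1.599, 0.002, 0.943, -0.08], TCP at [0.26, 0.677, 0.233] pointing down, gripper open.
Joint ranges: [-2.57, 2.57], [-0.35, 1.97], [-1.29, 1.29], [0.11, 2.56], [-1.05, 4.19], [0.11, 1.86], [-2.63, 2.63]. Speed limits (rad/s): [2.22, 2.22, 3.01, 3.01, 3.14, 3.14, 3.14].

### API

Orientations are given as a unit quaternion [x, y, z, w].
In Python, from bench import monitor, optics, workorder, arm gives the robot as it stands.
- The arm moves only by the tool send_rows, never from a script. Its argument "moves" is a list of rows, each an object with "hand": the opening, from 0 (shut) to 1 (fully open); "linear": the shift along the tool's x, y, z in m, a list of three; "rotation": the turn, a rotation vector about the tool's x, y, z in degrees, a list of three. A call has 1 to 12 rows; each row is the pose to reach, as a shift and turn from the pose measured when the call began, along the tool's axes at that moment; what a row does not reach only later rows make up. A row lasts 1/12 s, in which the tool goes at most 41.7 mm and 7.16 degrees, less where a joint would pass 70% of its speed; a pose out of reach is approached as far as the arm can. A call with a gripper value outside its range is refused whole. The fingers move at their own pace and stop on an object; "newtons" is the grip in N (left out, the last holds). Time passes only in rows, so rows that repeat a pose let the fingers close. It gives the time, the measured TCP pose, the force and the opening at its end, in the units of the state.
- monitor.read_state(): the state, without advancing time (a new reading comes with each control period).
- optics.capture(name): name is "scene" or "top"; returns a dict with "img" (420x560x3 uint8, red, green, blue), "camera_matrix" (3x3 intrinsics, pixels), "rvec" (rotation vector, rad) and "tvec" (3), from world to camera coordinates, as OpenCV has them. Camera axes: x right, y down, z forward; pixel columns grow to the right and rows downward; lengths in m; the calibration is good to about 2 mm. A picture is of the moment at which its call begins. There is no depth.
- workorder.job_done(): hands the job in, once; it reports no verdict.
Trained networks look in a picture, given as the dict that the camera call returned (one of the last four; its "shot" number tells which), for a name from the list of things; names that differ only in an ending like _2 or _b are one class to them, and where a whole thing is asked for, a point or a joint stands for the part that bears it (a point fixed in the world has none). Each returns a list of dicts, best first, with "confidence" (0 to 1); they miss things now and then, are a little off and sometimes report something else, mostly with a low value. They report only what shows in the picture. A call takes as long as a camera call.
- optics.trace(thing, picture): "region" (420x560 bool, what is visible of it) and "centre" ([column, row] in pixels, amid what is visible of it).
- optics.place_of(thing, picture): "centre" ([column, row] in pixels: a listed point, or the origin of a listed thing).
The state is a dict: "time": time; "q": joint angles; "qvel": joint speeds; "joint_torque": joint torques, N m; "tcp_pos": TCP position; "eef_rot": TCP orientation; "force": force on the tool from outside, world axes, zero at the start; "wrist_torque": the same for the moment, N m; "width": finger opening in m.
Only numpy, scipy, OpenCV 4.12 (cv2) and the standard library are available. Lean on these libraries where they do the work, as an engineer would, in place of code of your own. Each camera call takes 0.05 s, during which the arm holds its last target.

### The job

The lid of the low steel ingredient chest is locked by a concealed catch: a flush push plate of the same bare steel, set somewhere along the flat panel in front of the lid. Feel along the panel with the shut fingertips until a place gives, press it fully in so that the lid springs up, then let go and back away. Do not push or pry the lid itself, and do not move the mortar, the bowl or the little tin.

Things in the scene. Friction and masses are not known exactly. Their poses are not given: they have to be found in the camera images.
- chest: Fixed low box of bare steel, 230 mm (x) by 380 mm (y) by 80 mm high; origin under its centre, x from the panel towards the lid, y along the panel, z up. On top, from -x to +x: a 10 mm lip, the panel, a rail 22 mm wide, the lid, all level at 80 mm. In the rail's middle (y = 0) is a tab of the lid 24 mm wide. Hard end covers, 3 mm proud of the panel, close its two ends.
- panel (a point): Middle of the hard level panel, on its face, 80 mm above the table; axes as the chest's. Its open part runs -37 to +37 mm in x, -85 to +85 mm in y. Only the push plate gives: a 48 mm square in a 54 mm square opening (dark 3 mm gap), its top 2 mm below the panel's face, centred on the panel's x = 0 at an unknown y from -50 to +50 mm. The lid begins at x = +60 mm, its tab at +38 mm.
- release (a joint): Travel of the push plate in m, straight down: 0 = out (its top 2 mm below the panel's face), 0.007 = fully in against a stop. The spring takes 2 N to start and 6.6 N fully in, and returns the plate when let go. The catch frees the lid at about 0.004; press fully in, beyond 0.005.
- lid (a joint): Lid angle in rad: 0 = shut and locked, about 0.35 = sprung up. The hinge lies along the chest's far (+x) edge, so the edge nearest the panel rises about 40 mm (the tab 48 mm) and stays up by a spring.
- tin_center (a point): middle of a small lidded aluminium tin, 44 mm across, 42 mm high, standing loose on the end cover at the +y end of the panel; its centre lies about 150 mm from the panel's middle. Not to be moved.
- mortar: Stone mortar with its pestle standing in it, on the table at one side of the chest, 120 mm across, 85 mm high, the pestle's end at about 145 mm; origin under its centre. Not to be moved.
- bowl: small steel bowl, 120 mm across, 55 mm high, on the table at the other side of the chest; origin under its centre. Not to be moved.
- lid_edge (a point): Middle of the lid's edge nearest the panel, on its top face. Flat steel sheet 117 mm (x) by 360 mm (y), level with the chest's top while shut, with a 24 mm wide tab 22 mm long towards the panel. It turns about the chest's far edge. Not to be pushed or pried.

How it is judged:
On the way:
1. the push plate is pressed fully in (value of joint release above 0.005 m), for 0.05 s.
At the end, for the whole second after the job is handed in: the lid stands sprung up by more than 0.28 rad, the push plate is let go (within 1 mm of fully out), and the tin, the mortar and the bowl are within 15 mm of where they began (value of joint lid above 0.28 rad and value of joint release below 0.001 m and distance of each of tin_center, mortar, bowl from where it was at the start of the episode below 0.015 m); the robot touches nothing.
It fails at once if the robot pushes or pries the lid with more than 5 N (contact force between any of the fingers, the arm and lid above 5 N).
It fails at once if the tin, mortar or bowl is moved or lifted by more than 15 mm (distance of any of tin_center, mortar, bowl from where it was at the start of the episode above 0.015 m).
It also fails if it takes over 45 s, if anything falls off the work surface, if the arm or the gripper's body presses on something with over 40 N, if the wrist force passes 120 N, or if a joint passes its speed limit or range.

## Working session

There is one attempt and no reset: what is moved stays moved. The work goes in short steps, Python scripts to look and compute and a tool call to move; the robot and the scene stay as the last step left them, time stands still between calls to the robot, and variables do not carry over. Pictures are saved under pics/ and viewed, and the job is handed in when it is done.

Besides the shell and the picture viewer there is one more tool, called after "Emit:" by a JSON object that holds its "method" and its "body", one argument or row to a line. send_rows: Moves the arm, as the interface text tells. Its arguments: {"type":"object","properties":{"moves":{"type":"array","items":{"type":"object","properties":{"hand":{"type":"number"},"linear":{"type":"array","items":{"type":"number"}},"rotation":{"type":"array","items":{"type":"number"}}}}},"newtons":{"type":"number"}},"required":["moves"]}

```bash
mkdir -p pics
cat > h.py <<'E'
import numpy as np,cv2
from bench import monitor, optics, workorder, arm
def ray(p,c):
    K=np.array(c["camera_matrix"],float);R=cv2.Rodrigues(np.array(c["rvec"],float))[0];t=np.array(c["tvec"],float).ravel()
    u=cv2.undistortPoints(np.array([[p]],float),K,None).ravel()
    d=R.T@np.array([u[0],u[1],1]);o=-R.T@t
    return o,d
def at(p,z,c):
    o,d=ray(p,c); return o+d*(z-o[2])/d[2]
def px(P,c):
    return cv2.projectPoints(np.array(P,float).reshape(-1,3),np.array(c["rvec"],float),np.array(c["tvec"],float),np.array(c["camera_matrix"],float),None)[0].reshape(-1,2)
E
python3 - <<'E'
from h import *
s=monitor.read_state();print(s,arm.tip_extent)
Z=dict(chest=0,panel=.08,tin_center=.101,mortar=0,bowl=0,lid_edge=.08)
for n in("top","scene"):
    c=optics.capture(n);cv2.imwrite(f"pics/{n}0.png",c["img"][:,:,::-1])
    for k,z in Z.items():
        for r in optics.place_of(k,c)[:2]:
            print(n,k,r["confidence"],np.round(r["centre"],1),at(r["centre"],z,c).round(4))
E
```

```text
{'time': 0.0, 'q': array([-1.28069795,  0.60010918, -0.00254177,  1.60013203,  0.00177356,
        0.94291157, -0.07980662]), 'qvel': array([-0.00122957,  0.00032955,  0.00055998, -0.00045841,  0.00031021,
       -0.00063165, -0.00042556]), 'joint_torque': array([ 3.99439023e-04, -7.65048122e+01,  1.49834096e+00, -2.52355260e+01,
       -5.22985216e-02,  1.69839623e-02,  1.45153622e-04]), 'tcp_pos': array([0.25984561, 0.67632619, 0.23177073]), 'eef_rot': array([ 0.69579804, -0.12900236,  0.12888723, -0.69470249]), 'force': array([ 0.08379108, -0.40394286, -0.1662361 ]), 'wrist_torque': array([-0.02476127, -0.0155661 ,  0.03935194]), 'width': 0.09284228859809744} 0.014
top chest 0.74 [327.9 240.4] [ 0.5354 -0.0772  0.    ]
top panel 0.92 [331.5 263.7] [ 0.4747 -0.0787  0.08  ]
top tin_center 0.6 [266.9 264.6] [0.4712 0.0705 0.101 ]
top mortar 0.89 [203.6 225. ] [0.5731 0.2343 0.    ]
top bowl 0.81 [443.2 256.7] [ 0.4961 -0.3614  0.    ]
top lid_edge 0.78 [332.3 241.5] [ 0.5263 -0.0811  0.08  ]
scene chest 0.78 [232.3 231.8] [ 0.5468 -0.0779  0.    ]
scene panel 0.65 [217.6 194.1] [ 0.48   -0.0791  0.08  ]
scene tin_center 0.87 [273.9 162.8] [0.472  0.0776 0.101 ]
scene mortar 0.65 [347.4 193.7] [0.5792 0.2353 0.    ]
scene bowl 0.83 [119.4 267.7] [ 0.5139 -0.3585  0.    ]
scene lid_edge 0.71 [226.2 209.8] [ 0.5311 -0.0786  0.08  ]
```

View pics/top0.png

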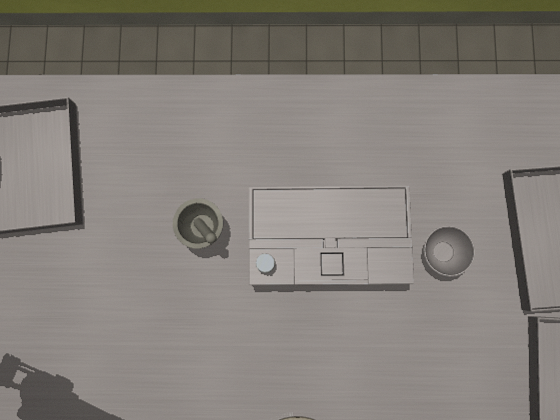

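View pics/scene0.png

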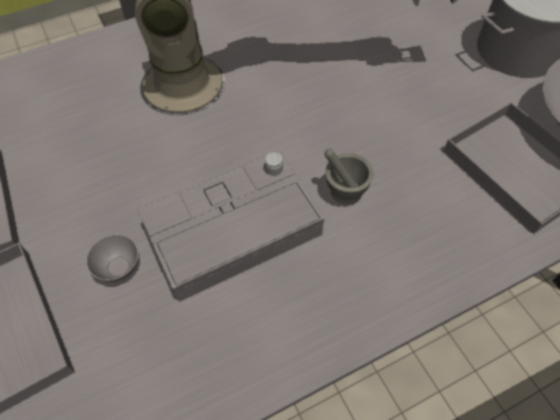

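Run:
```python
import cv2
a=cv2.imread("pics/top0.png")[215:300,240:430];cv2.imwrite("pics/topz.png",cv2.resize(a,None,fx=4,fy=4,interpolation=2))
a=cv2.imread("pics/scene0.png")[130:280,140:330];cv2.imwrite("pics/scz.png",cv2.resize(a,None,fx=4,fy=4,interpolation=2))
```

```text
(no output)
```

View pics/topz.png

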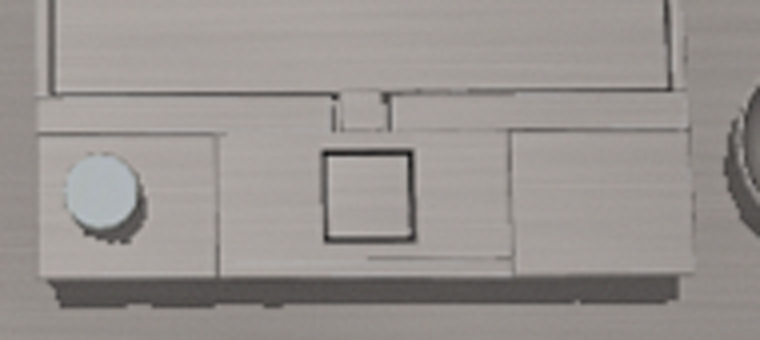

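View pics/scz.png

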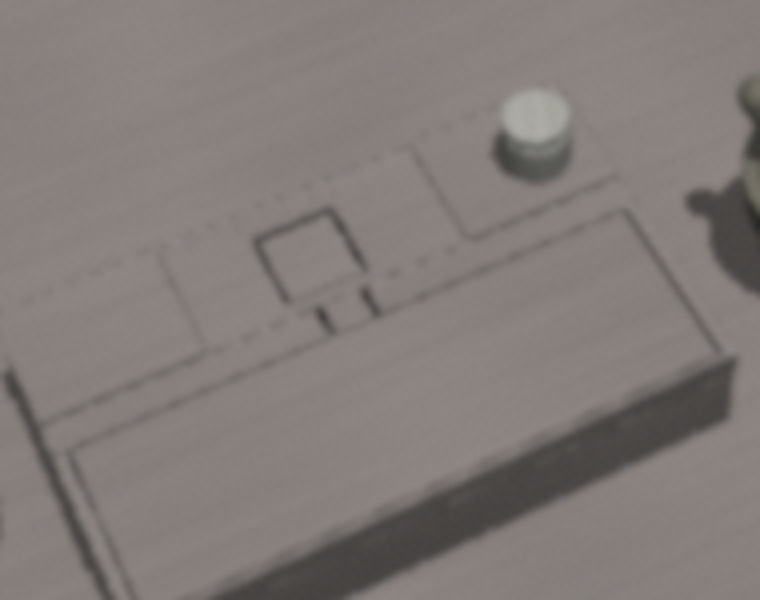

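The top view shows a dark-edged square around pixel (332, 264), and the scene view shows it around (218, 194). It sits near the panel's middle, just in front of the tab. The tin is at (266, 264). Next I'll measure the plate and the chest's yaw.

Run:
```python
from h import *
from scipy.spatial.transform import Rotation as R
c=optics.capture("top")
f=lambda x,y,ox=240,oy=215:((x+.5)/4-.5+ox,(y+.5)/4-.5+oy)
sq=[(324,151),(413,151),(414,241),(324,241)]
P=[at(f(*p),.08,c) for p in sq];print(np.round(P,4),np.mean(P,0).round(4))
print("yaw pts",[at(f(*p),.08,c).round(4) for p in [(50,92),(668,90),(40,275),(692,271),(36,132),(688,129)]])
print("ends",[at(f(*p),.083,c).round(4) for p in [(217,205),(513,200)]], "tab",[at(f(*p),.08,c).round(4) for p in [(335,112),(388,112)]])
c=optics.capture("scene")
g=lambda x,y:f(x,y,140,130)
P=[at(g(*p),.08,c) for p in [(257,242),(331,210),(367,268),(289,301)]];print("sc",np.round(P,4),np.mean(P,0).round(4))
print("sc yaw",[at(g(*p),.08,c).round(4) for p in [(68,452),(625,210)]])
s=monitor.read_state();M=R.from_quat(s["eef_rot"]).as_matrix();print(M.round(3))
```

```text
[[ 0.5008 -0.0537  0.08  ]
 [ 0.501  -0.1054  0.08  ]
 [ 0.4491 -0.1053  0.08  ]
 [ 0.4489 -0.0533  0.08  ]] [ 0.4749 -0.0794  0.08  ]
yaw pts [array([0.5347, 0.1065, 0.08  ]), array([ 0.5371, -0.2544,  0.08  ]), array([0.4286, 0.1109, 0.08  ]), array([ 0.4327, -0.2648,  0.08  ]), array([0.5112, 0.1144, 0.08  ]), array([ 0.5144, -0.2652,  0.08  ])]
ends [array([0.4692, 0.0086, 0.083 ]), array([ 0.4728, -0.1624,  0.083 ])] tab [array([ 0.5236, -0.0603,  0.08  ]), array([ 0.5237, -0.0912,  0.08  ])]
sc [[ 0.4539 -0.1041  0.08  ]
 [ 0.4525 -0.0546  0.08  ]
 [ 0.5021 -0.0524  0.08  ]
 [ 0.5025 -0.1035  0.08  ]] [ 0.4778 -0.0787  0.08  ]
sc yaw [array([ 0.5399, -0.2556,  0.08  ]), array([0.5354, 0.1057, 0.08  ])]
[[ 0.934  0.     0.359]
 [-0.359  0.     0.934]
 [ 0.    -1.     0.   ]]
```

Emit:
{"method": "send_rows", "body": {
  "moves": [
    {"hand": 0, "linear": [0.032, 0, -0.026], "rotation": [0, -2, 0]},
    {"hand": 0, "linear": [0.06, 0, -0.056], "rotation": [0, -4, 0]},
    {"hand": 0, "linear": [0.09, 0, -0.09], "rotation": [0, -6, 0]},
    {"hand": 0, "linear": [0.115, 0, -0.122], "rotation": [0, -8, 0]},
    {"hand": 0, "linear": [0.14, 0, -0.155], "rotation": [0, -10, 0]},
    {"hand": 0, "linear": [0.165, 0, -0.188], "rotation": [0, -12, 0]}
  ],
  "newtons": 20
}}

```text
time: 1.3
tcp_pos: [0.3464, 0.4422, 0.2328]
eef_rot: [-0.705, 0.055, -0.055, 0.705]
force: [0.7, -0.9, 0.0]
width: 0.0575
```

Run:
```python
from h import *
s=monitor.read_state();print({k:np.round(s[k],3) for k in("time","q","tcp_pos","force","width")})
```

```text
{'time': np.float64(1.3), 'q': array([-0.957,  0.405, -0.069,  1.975,  0.04 ,  0.763,  0.366]), 'tcp_pos': array([0.346, 0.442, 0.233]), 'force': array([ 0.671, -0.899,  0.012]), 'width': np.float64(0.057)}
```

Emit:
{"method": "send_rows", "body": {
  "moves": [
    {"hand": 0, "linear": [0.016, 0, -0.037], "rotation": [0, -1, 0]},
    {"hand": 0, "linear": [0.032, 0, -0.075], "rotation": [0, -2, 0]},
    {"hand": 0, "linear": [0.048, 0, -0.113], "rotation": [0, -3, 0]},
    {"hand": 0, "linear": [0.064, 0, -0.151], "rotation": [0, -4, 0]},
    {"hand": 0, "linear": [0.08, 0, -0.189], "rotation": [0, -5, 0]},
    {"hand": 0, "linear": [0.096, 0, -0.227], "rotation": [0, -6, 0]},
    {"hand": 0, "linear": [0.112, 0, -0.265], "rotation": [0, -7, 0]},
    {"hand": 0, "linear": [0.128, 0, -0.303], "rotation": [0, -8, 0]},
    {"hand": 0, "linear": [0.144, 0, -0.341], "rotation": [0, -9, 0]},
    {"hand": 0, "linear": [0.16, 0, -0.379], "rotation": [0, -9.4, 0]},
    {"hand": 0, "linear": [0.176, 0, -0.417], "rotation": [0, -9.4, 0]},
    {"hand": 0, "linear": [0.192, 0, -0.455], "rotation": [0, -9.4, 0]}
  ]
}}

```text
time: 2.3
tcp_pos: [0.4658, -0.0392, 0.2331]
eef_rot: [-0.707, -0.004, 0.003, 0.707]
force: [0.9, 1.1, 0.3]
width: 0.0004
```

Run:
```python
from h import *
from scipy.spatial.transform import Rotation as R
s=monitor.read_state();print({k:np.round(s[k],4) for k in("time","q","tcp_pos","force","width")})
M=R.from_quat(s["eef_rot"]).as_matrix();print(M.round(3)); print("to go",(M.T@(np.array([.476,-.079,.12])-s["tcp_pos"])).round(4))
```

```text
{'time': np.float64(2.3), 'q': array([-3.4400e-02,  2.9240e-01, -3.8000e-03,  2.1718e+00,  1.3000e-03,
        6.7600e-01,  1.5402e+00]), 'tcp_pos': array([ 0.4658, -0.0392,  0.2331]), 'force': array([0.923 , 1.1469, 0.3438]), 'width': np.float64(0.0004)}
[[ 1.     0.001 -0.009]
 [ 0.009  0.     1.   ]
 [ 0.001 -1.     0.   ]]
to go [ 0.0097  0.1131 -0.04  ]
```

Emit:
{"method": "send_rows", "body": {
  "moves": [
    {"hand": 0, "linear": [0.01, 0, -0.035]},
    {"hand": 0, "linear": [0.01, 0.03, -0.04]},
    {"hand": 0, "linear": [0.01, 0.065, -0.04]},
    {"hand": 0, "linear": [0.01, 0.095, -0.04]},
    {"hand": 0, "linear": [0.01, 0.11, -0.04]},
    {"hand": 0, "linear": [0.01, 0.113, -0.04]},
    {"hand": 0, "linear": [0.01, 0.113, -0.04]}
  ]
}}

```text
validation failed for argument at $.mo...
```

Run:
```python
from h import *
s=monitor.read_state();print({k:np.round(s[k],4) for k in("time","eef_rot","tcp_pos","force","width")})
for n in("top","scene"):
    c=optics.capture(n);p=px([.476,-.079,.08],c)[0];x,y=[int(v) for v in p]
    cv2.imwrite(f"pics/{n}1.png",cv2.resize(c["img"][y-70:y+70,x-90:x+90,::-1],None,fx=4,fy=4))
    print(p)
```

```text
{'time': np.float64(2.3), 'eef_rot': array([-0.707 , -0.0035,  0.0025,  0.7072]), 'tcp_pos': array([ 0.4658, -0.0392,  0.2331]), 'force': array([0.923 , 1.1469, 0.3438]), 'width': np.float64(0.0004)}
[331.61987903 263.12874836]
[216.96706127 192.86936777]
```

View pics/scene1.png

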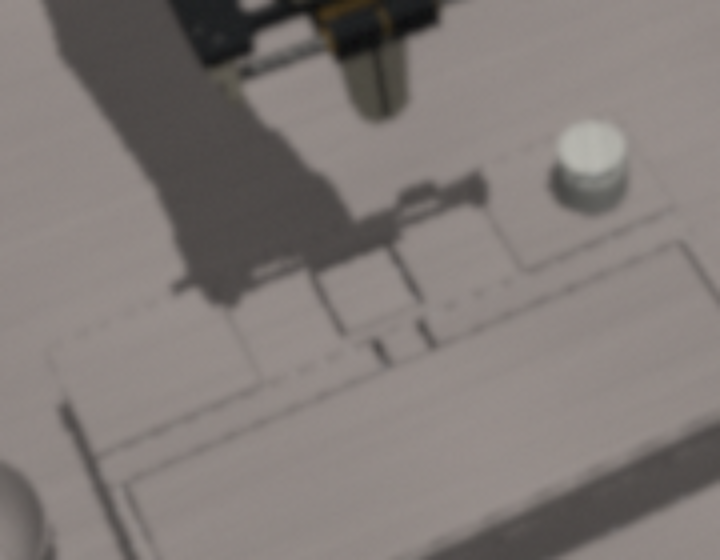

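View pics/top1.png

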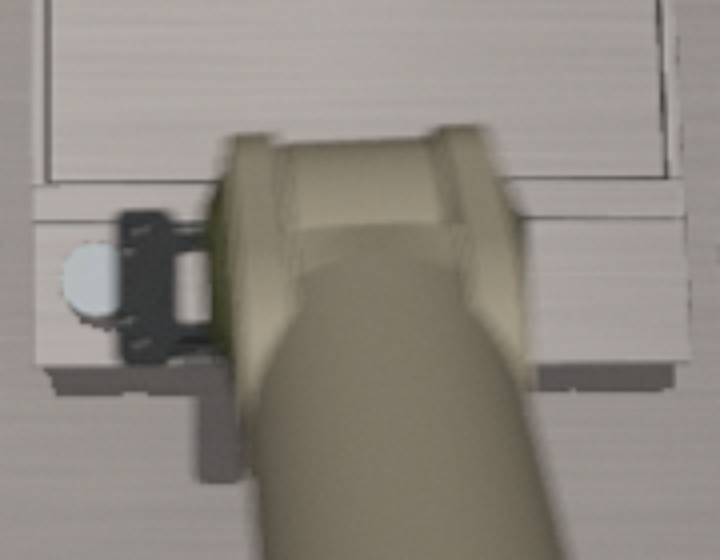

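The row call was refused because it had no rotation, so I'm resending it. The pictures show the fingers still high and the tin in place.

Emit:
{"method": "send_rows", "body": {
  "moves": [
    {"hand": 0, "linear": [0.01, 0, -0.035], "rotation": [0, 0, 0]},
    {"hand": 0, "linear": [0.01, 0.03, -0.04], "rotation": [0, 0, 0]},
    {"hand": 0, "linear": [0.01, 0.065, -0.04], "rotation": [0, 0, 0]},
    {"hand": 0, "linear": [0.01, 0.095, -0.04], "rotation": [0, 0, 0]},
    {"hand": 0, "linear": [0.01, 0.11, -0.04], "rotation": [0, 0, 0]},
    {"hand": 0, "linear": [0.01, 0.113, -0.04], "rotation": [0, 0, 0]},
    {"hand": 0, "linear": [0.01, 0.113, -0.04], "rotation": [0, 0, 0]}
  ]
}}

```text
time: 2.98
tcp_pos: [0.4764, -0.0832, 0.1195]
eef_rot: [0.708, -0.0, 0.0, -0.707]
force: [-0.2, 0.8, 0.5]
width: 0.0003
```

Run:
```python
from h import *
s=monitor.read_state();print({k:np.round(s[k],4) for k in("time","eef_rot","tcp_pos","force","width")})
for n in("scene",):
    c=optics.capture(n);p=px([.476,-.079,.08],c)[0];x,y=[int(v) for v in p]
    cv2.imwrite(f"pics/{n}2.png",cv2.resize(c["img"][y-70:y+70,x-90:x+90,::-1],None,fx=4,fy=4))
    print(p)
```

```text
{'time': np.float64(2.9833), 'eef_rot': array([ 7.076e-01, -1.000e-04,  1.000e-04, -7.066e-01]), 'tcp_pos': array([ 0.4764, -0.0832,  0.1195]), 'force': array([-0.1561,  0.7599,  0.5231]), 'width': np.float64(0.0003)}
[216.96706127 192.86936777]
```

View pics/scene2.png

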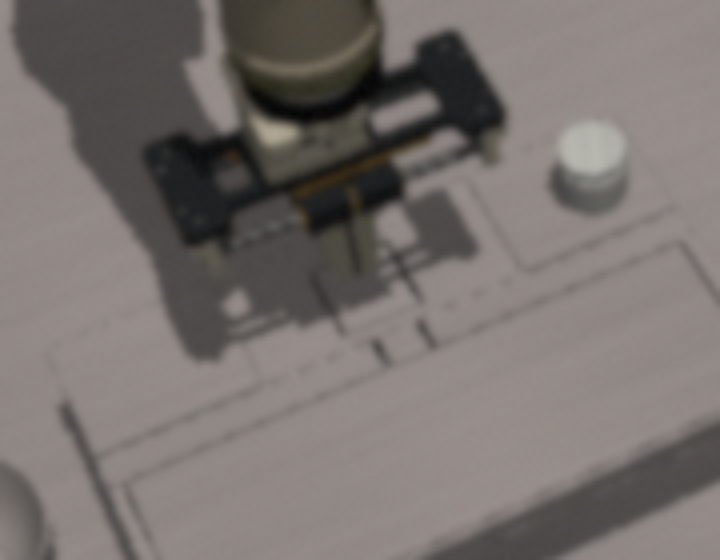

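The shut fingers hang above the square, about 4 mm off in y and within the plate. I'll correct that and go down slowly.

Emit:
{"method": "send_rows", "body": {
  "moves": [
    {"hand": 0, "linear": [0, 0.008, 0.004], "rotation": [0, 0, 0]},
    {"hand": 0, "linear": [0, 0.015, 0.004], "rotation": [0, 0, 0]},
    {"hand": 0, "linear": [0, 0.02, 0.004], "rotation": [0, 0, 0]},
    {"hand": 0, "linear": [0, 0.023, 0.004], "rotation": [0, 0, 0]},
    {"hand": 0, "linear": [0, 0.023, 0.004], "rotation": [0, 0, 0]},
    {"hand": 0, "linear": [0, 0.023, 0.004], "rotation": [0, 0, 0]}
  ]
}}

```text
time: 3.53
tcp_pos: [0.4769, -0.0794, 0.0973]
eef_rot: [0.708, 0.0, 0.001, -0.707]
force: [-0.3, 0.3, -0.3]
width: 0.0003
```

Emit:
{"method": "send_rows", "body": {
  "moves": [
    {"hand": 0, "linear": [0, 0.001, 0], "rotation": [0, 0, 0]},
    {"hand": 0, "linear": [0, 0.002, 0], "rotation": [0, 0, 0]},
    {"hand": 0, "linear": [0, 0.003, 0], "rotation": [0, 0, 0]},
    {"hand": 0, "linear": [0, 0.003, 0], "rotation": [0, 0, 0]}
  ]
}}

```text
time: 3.87
tcp_pos: [0.4769, -0.0794, 0.0942]
eef_rot: [0.708, 0.0, 0.001, -0.707]
force: [-0.5, -0.2, -0.6]
width: 0.0006
```

Emit:
{"method": "send_rows", "body": {
  "moves": [
    {"hand": 0, "linear": [0, 0.001, 0], "rotation": [0, 0, 0]},
    {"hand": 0, "linear": [0, 0.002, 0], "rotation": [0, 0, 0]},
    {"hand": 0, "linear": [0, 0.003, 0], "rotation": [0, 0, 0]},
    {"hand": 0, "linear": [0, 0.003, 0], "rotation": [0, 0, 0]}
  ]
}}

```text
time: 4.2
tcp_pos: [0.477, -0.0795, 0.0912]
eef_rot: [0.708, 0.0, 0.001, -0.706]
force: [0.2, -0.4, 2.0]
width: 0.0
```

Contact shows at about the plate's height: 2 N with the tip at 0.077. Pressing on.

Emit:
{"method": "send_rows", "body": {
  "moves": [
    {"hand": 0, "linear": [0, 0.001, 0], "rotation": [0, 0, 0]},
    {"hand": 0, "linear": [0, 0.002, 0], "rotation": [0, 0, 0]},
    {"hand": 0, "linear": [0, 0.002, 0], "rotation": [0, 0, 0]}
  ]
}}

```text
time: 4.45
tcp_pos: [0.477, -0.0795, 0.0891]
eef_rot: [0.708, 0.0, 0.001, -0.706]
force: [0.3, 0.5, 2.8]
width: 0.0007
```

Emit:
{"method": "send_rows", "body": {
  "moves": [
    {"hand": 0, "linear": [0, 0.001, 0], "rotation": [0, 0, 0]},
    {"hand": 0, "linear": [0, 0.002, 0], "rotation": [0, 0, 0]},
    {"hand": 0, "linear": [0, 0.002, 0], "rotation": [0, 0, 0]}
  ]
}}

```text
time: 4.7
tcp_pos: [0.477, -0.0795, 0.0871]
eef_rot: [0.708, 0.0, 0.001, -0.706]
force: [-1.1, 0.6, 4.6]
width: 0.0003
```

It gives like the spring: about 5 mm down at 4.6 N. I'll press on to the stop.

Emit:
{"method": "send_rows", "body": {
  "moves": [
    {"hand": 0, "linear": [0, 0.001, 0], "rotation": [0, 0, 0]},
    {"hand": 0, "linear": [0, 0.002, 0], "rotation": [0, 0, 0]},
    {"hand": 0, "linear": [0, 0.003, 0], "rotation": [0, 0, 0]},
    {"hand": 0, "linear": [0, 0.003, 0], "rotation": [0, 0, 0]}
  ]
}}

```text
time: 5.03
tcp_pos: [0.477, -0.0795, 0.0851]
eef_rot: [0.708, 0.0, 0.001, -0.706]
force: [-3.8, 0.4, 22.6]
width: 0.0004
```

Run:
```python
from h import *
s=monitor.read_state();print({k:np.round(s[k],4) for k in("time","tcp_pos","force","width")})
c=optics.capture("scene");cv2.imwrite("pics/scene3.png",cv2.resize(c["img"][120:290,110:340,::-1],None,fx=3,fy=3))
```

```text
{'time': np.float64(5.0333), 'tcp_pos': array([ 0.477 , -0.0795,  0.0851]), 'force': array([-3.7951,  0.4321, 22.5991]), 'width': np.float64(0.0004)}
```

View pics/scene3.png

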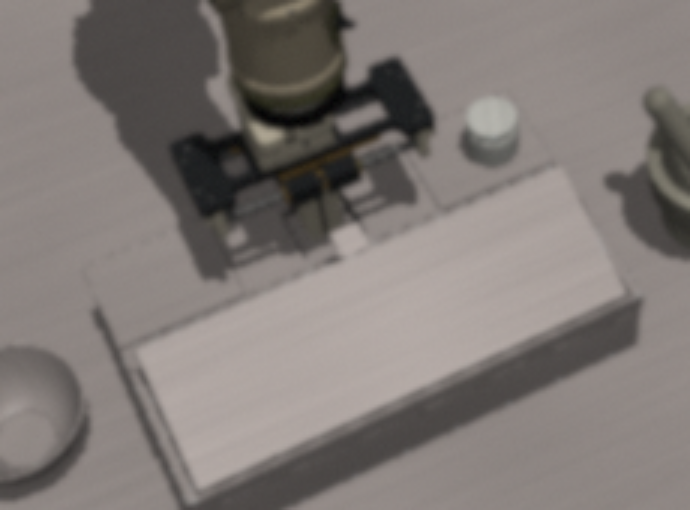

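The plate is on its stop at 22.6 N and the lid has sprung up. I'll retreat straight up.

Emit:
{"method": "send_rows", "body": {
  "moves": [
    {"hand": 0, "linear": [0, -0.01, 0], "rotation": [0, 0, 0]},
    {"hand": 0, "linear": [-0.003, -0.025, 0], "rotation": [0, 0, 0]},
    {"hand": 0, "linear": [-0.006, -0.045, 0], "rotation": [0, 0, 0]},
    {"hand": 0, "linear": [-0.01, -0.07, 0], "rotation": [0, 0, 0]},
    {"hand": 0, "linear": [-0.015, -0.1, 0], "rotation": [0, 0, 0]},
    {"hand": 0, "linear": [-0.015, -0.13, 0], "rotation": [0, 0, 0]},
    {"hand": 0, "linear": [-0.015, -0.16, 0], "rotation": [0, 0, 0]},
    {"hand": 0, "linear": [-0.015, -0.18, 0], "rotation": [0, 0, 0]},
    {"hand": 0, "linear": [-0.015, -0.18, 0], "rotation": [0, 0, 0]},
    {"hand": 0, "linear": [-0.015, -0.18, 0], "rotation": [0, 0, 0]}
  ]
}}

```text
time: 5.92
tcp_pos: [0.462, -0.0792, 0.2658]
eef_rot: [0.708, 0.001, 0.002, -0.706]
force: [-0.9, -0.4, -0.4]
width: 0.0005
```

Run:
```python
from h import *
s=monitor.read_state();print({k:np.round(s[k],4) for k in("time","tcp_pos","force","width")})
c=optics.capture("scene");cv2.imwrite("pics/scene4.png",cv2.resize(c["img"][100:290,100:370,::-1],None,fx=3,fy=3)[:600,:800])
for k,z in dict(tin_center=.101,mortar=0,bowl=0,lid_edge=.12).items():
    for r in optics.place_of(k,c)[:1]: print(k,r["confidence"],np.round(r["centre"],1),at(r["centre"],z,c).round(4))
```

```text
{'time': np.float64(5.9167), 'tcp_pos': array([ 0.462 , -0.0792,  0.2658]), 'force': array([-0.8548, -0.3817, -0.3859]), 'width': np.float64(0.0005)}
tin_center 0.55 [274.1 163.1] [0.473  0.0776 0.101 ]
mortar 0.56 [344.6 193.6] [0.5756 0.229  0.    ]
bowl 0.79 [117.6 267. ] [ 0.5101 -0.3617  0.    ]
lid_edge 0.6 [225.3 199.6] [ 0.5299 -0.0759  0.12  ]
```

View pics/scene4.png

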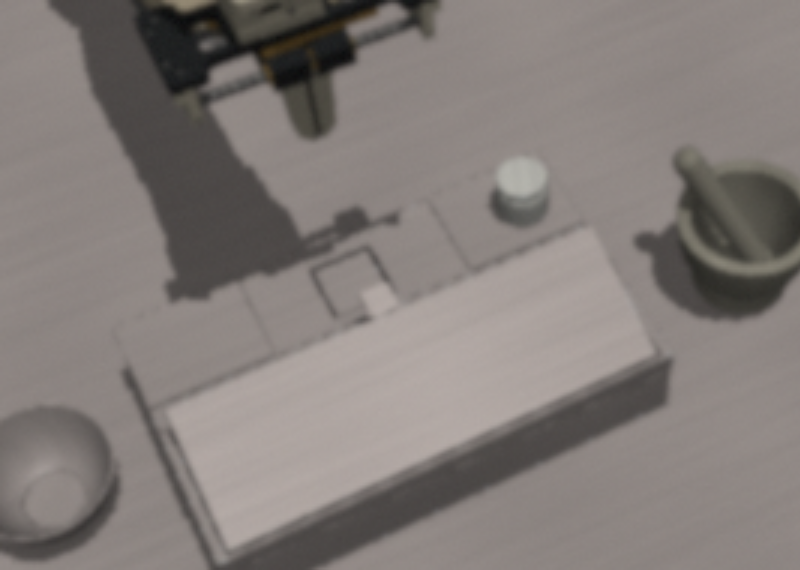

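The lid is up, with its tab drawn over the plate at crop pixel (378, 300). The plate is out again, the tin, mortar and bowl haven't moved, and the arm is clear. Handing in.

```bash
python3 -c "
from h import *
print(workorder.job_done())"
```

```text
the job is handed in; nothing more can be done
None
```

I pressed the push plate fully in, the lid sprang up, and I backed the arm away and handed the job in at about 6 s. The system gives no verdict.

- **Finding the plate:** Its dark-edged outline showed in both cameras at about (0.476, -0.079). I went straight down there with the shut fingertips instead of feeling along the whole panel. It gave like the described spring: 2.0, 2.8, then 4.6 N as I pressed down. At the stop the force was 22.6 N, about 7 mm below the plate's resting height.
- **Last checks:**
  - **Lid:** the final picture shows it raised, with its edge found where a 40 mm rise would put it. I did not measure the angle itself.
  - **Plate:** its outline is visible again and nothing rests on it. I could not measure its travel to the millimetre.
  - **Loose objects:** the tin reads within 1 mm of its start position. The mortar and bowl read about 7 and 5 mm off. I put that down to noise in the networks, because nothing went near them.
  - **Arm:** it hangs about 17 cm above the panel and reads about 1 N, no more than before contact.
- **Did not go cleanly:** one move call was refused for lacking a rotation and had no effect. At the stop I also saw a sideways force of -3.8 N, which I took to be friction on the plate. The camera showed the fingers apart from the lid then.

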